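# Open the large terminal box

## Robot

A 6-joint arm with a two-finger parallel gripper is mounted at the origin on a cart in front of the work surface, level with it; the furniture and walls round the work are solid. World frame = base frame: x ahead of the robot, y to its left, z up, the work surface at z = 0. Lengths are in m, angles in rad, forces in N, time in s.
With the tool pointing down it reaches from about 0.225 to 0.725 m from the base axis. Payload 3.1 kg.
Tool frame: the origin (TCP) lies at the very end of the fingers, on their centre line; the grasp point (between the pads) lies 19 mm behind it; z points along the fingers, y is the line along which they close (so a half turn about z gives the same grasp; the last joint's range is limited). The gripper opens to 85 mm and grips with 20 to 120 N. Pads are 22 mm wide; open, the fingers measure 114 mm over their backs; the gripper's body (76 mm by 85 mm) begins 54 mm behind the grasp point. The pads swing forward as they close: fully open they stand 13 mm farther back than shut.
Start: joints at [-1.372, 0.048, 0.099, 1.622, 0, 1.443], TCP at [0.169, -0.497, 0.231] pointing down, gripper open.
Joint ranges: [-2.91, 2.91], [-0.99, 1.94], [-1.21, 1.42], [-2.12, 2.29], [-1.49, 1.47], [-3.14, 3.14]. Speed limits (rad/s): [2.79, 2.79, 3.14, 3.14, 3.14, 3.14].

## Interface

Orientations are given as [roll, pitch, yaw] about the fixed x, y, z axes, in that order (R = Rz(yaw) Ry(pitch) Rx(roll)).
In Python, from rig import robot, eyes, telemetry gives the robot as it stands (robot), with the cameras (eyes) and the readings (telemetry).
- The arm moves only by the tool jog_arm, called after "Call:" as a command line: name --argument value ..., lists and objects as JSON in quotes. Schema: {"type":"object","properties":{"rows":{"type":"object","properties":{"jaw":{"type":"array","items":{"type":"number"},"minItems":1,"maxItems":10},"dx":{"type":"array","items":{"type":"number"},"minItems":1,"maxItems":10},"dy":{"type":"array","items":{"type":"number"},"minItems":1,"maxItems":10},"dz":{"type":"array","items":{"type":"number"},"minItems":1,"maxItems":10},"rz":{"type":"array","items":{"type":"number"},"minItems":1,"maxItems":10}},"additionalProperties":false,"required":["jaw","dx","dy","dz","rz"]},"only":{"type":"string"},"quiet":{"type":"boolean"},"lines":{"type":"string"}},"required":["rows"],"additionalProperties":false}. rows is an object with one list for each field, all of the same length, 1 to 10, a row being the entries at one place: jaw (the finger opening in m), dx, dy, dz (the shift in a scale on which 1.0 is 1 m), rz (a turn about the tool's z in normalised numbers (1 is pi rad)); each row shifts and turns the commanded pose from where the row before left it, along the tool's axes as they then stand; what a row does not reach is not made up. A row lasts 1/8 s, in which the tool goes at most 0.0625 m and 0.188 rad, less where a joint would pass 70% of its speed; a pose out of reach is approached as far as the arm can. The fingers move at their own pace and stop on an object; the grip force is fixed at half the most. Time passes only in rows, so rows that do not move let the fingers close. The tool returns the time, the measured TCP pose, the force, the opening and the grip force at its end. only (a regular expression) keeps the lines of the reply that match it, lines (a string "A,B") keeps lines A to B, and quiet returns only ok. Input that does not fit is refused with a message, and nothing moves.
- telemetry.get_state(): the state, without advancing time (a new reading comes with each control period).
- eyes.camera(name): name is "side" or "top"; returns the picture (420x560x3 uint8, red, green, blue); there is no depth.
- eyes.get_calibration(name): a dict with "mtx" (3x3 intrinsics, pixels), "k1" (the pictures are not rectified: a ray, as slopes to the right and down, at radius r is drawn at 1 + k1 r^2 times it, then the intrinsics apply), "rvec" (rotation vector, rad) and "tvec" (3), from world to camera coordinates, as OpenCV has them. Camera axes: x right, y down, z forward; pixel columns grow to the right and rows downward; lengths in m; the calibration is good to about 2 mm. A picture is of the moment at which its call begins. get_calibration takes no time and is no camera call.
- robot.finish_job(): hands the job in; it is judged then, once.
The state is a dict: "time": time; "joint_pos": joint angles; "joint_vel": joint speeds; "effort": joint torques, N m; "ee_pos": TCP position; "tcp_rot": TCP orientation; "contact_force": force on the tool from outside, world axes, zero at the start; "moment": the same for the moment, N m; "grip_width": finger opening in m; "finger_force": force on a finger pad.
Only numpy, scipy, OpenCV 4.12 (cv2) and the standard library are available. Lean on these libraries where they do the work, as an engineer would, in place of code of your own. Each camera call takes 0.05 s, during which the arm holds its last target. There are 200 camera calls.

## Task

Two grey terminal boxes are screwed to the bench. Unlock the larger one by turning the T-handle latch on its cover a full quarter turn anticlockwise (seen from above), then swing that cover up until it stands upright and let go, with the latch still unlocked. Do not force the cover against a locked latch, and leave the latch of the smaller box alone.

Things in the scene. Friction and masses are not known exactly. Their poses are not given: they have to be found in the camera images.
- large_box: larger grey steel terminal box, 170 (x) x 200 (y) x 64 mm, fixed to the bench; the smaller is alike but 125 x 110 mm; which stands left changes. Origin: centre of its underside; x points away from the robot (yaw within 0.3 rad), z up. Its cover, 4 mm thick, top at 64 mm, is hinged along the far (+x) edge, 85 mm beyond the origin and 60 mm up, and opens upward, away from the robot.
- large_grip (a point): middle of the crossbar of the larger box's T-handle latch, to grip: on the turning axis (z), 40 mm above the cover, 47 mm in front (-x) of the box's middle. Round dark steel bar, 12 mm thick, 48 long along the point's x, on a 10 mm stem. Locked it lies across the hinge line, unlocked along it, so that fingers pinching it can stay pointing down while the cover swings and the bar rolls in them.
- large_latch (a joint): turn of the larger box's latch in rad: 0 locked, 1.571 (a stop) fully unlocked, growing anticlockwise seen from above; it starts between 0 and 0.12. Light friction (0.06 Nm), stays where it is left. A steel tongue under the cover holds the cover shut until about 1.25 rad.
- large_cover (a joint): swing of the larger box's cover in rad about the hinge line (far edge of the box, 85 mm beyond its middle, 60 mm above the bench): 0 shut, 1.571 (a stop) upright. A stiff friction hinge: it takes about 6 N upward at the latch and stays where it is left.
- small_latch (a joint): turn of the like latch on the smaller box (125 x 110 mm), in rad, as for the larger: 0 locked; starts between 0 and 0.12. To be left alone. Round the boxes: a feeder station, tall, fills the left of the bench beyond y = 0.32 m; the tool may start beside it, so draw back and up first.

How it is judged:
On the way:
1. the larger box's latch is turned to unlocked (beyond 1.3 rad) with its cover still shut (below 0.12 rad) (value of joint large_latch above 1.3 rad and value of joint large_cover below 0.12 rad), for 0.1 s.
At the end, for the whole second after the job is handed in: The larger box's cover stands open at 1.2 rad (about 70 degrees) or more and at rest, its latch still unlocked (1.2 rad or more), and the smaller box's latch still locked (below 0.35 rad) (value of joint each of large_cover, large_latch above 1.2 rad and velocity of joint large_cover between -0.1 and 0.1 rad/s and value of joint small_latch below 0.35 rad); the robot touches nothing.
It fails at once if the larger box's cover forced up (beyond 0.15 rad) with the latch turned less than 1 rad (value of joint large_cover above 0.15 rad and value of joint large_latch below 1 rad).
It fails at once if the smaller box's latch turned (beyond 0.35 rad) (value of joint small_latch above 0.35 rad).
It also fails if it takes over 40 s, if anything falls off the work surface, if the arm or the gripper's body presses on something with over 40 N, if the wrist force passes 120 N, or if a joint passes its speed limit or range.

## Working session

There is one attempt and no reset: what is moved stays moved. The work goes in short steps, Python scripts to look and compute and a tool call to move; the robot and the scene stay as the last step left them, time stands still between calls to the robot, and variables do not carry over. Pictures are saved under pics/ and viewed, at most 10 in all, crops included, and the job is handed in when it is done.

```bash
ls; mkdir -p pics; python3 - <<'E'
from rig import robot, eyes, telemetry
import cv2
s=telemetry.get_state();print({k:s[k] for k in("time","ee_pos","tcp_rot","grip_width")})
for n in("top","side"):
    cv2.imwrite(f"pics/{n}0.png",eyes.camera(n)[...,::-1]);c=eyes.get_calibration(n);print(n,c)
E
```

```text
pics
rig.py
{'time': 0.0, 'ee_pos': array([ 0.1684074 , -0.49658087,  0.2300798 ]), 'tcp_rot': array([-3.13915804e+00, -3.12893098e-04,  3.26829985e-01]), 'grip_width': 0.08547129500460164}
top {'mtx': array([[379.02937652,   0.        , 275.40504199],
       [  0.        , 379.02937652, 210.46627129],
       [  0.        ,   0.        ,   1.        ]]), 'k1': -0.08464346536122327, 'rvec': array([ 2.14995851, -2.16069766,  0.15780327]), 'tvec': array([-0.00840656,  0.54717169,  0.87043071])}
side {'mtx': array([[437.38670524,   0.        , 286.51521988],
       [  0.        , 437.38670524, 213.70881371],
       [  0.        ,   0.        ,   1.        ]]), 'k1': 0.022446530288507755, 'rvec': array([ 0.37872568, -2.61445476,  1.46524621]), 'tvec': array([0.52658477, 0.15034393, 0.75960516])}
```

View pics/top0.png

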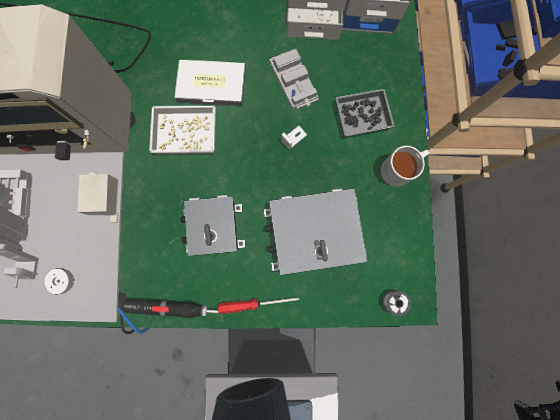

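View pics/side0.png

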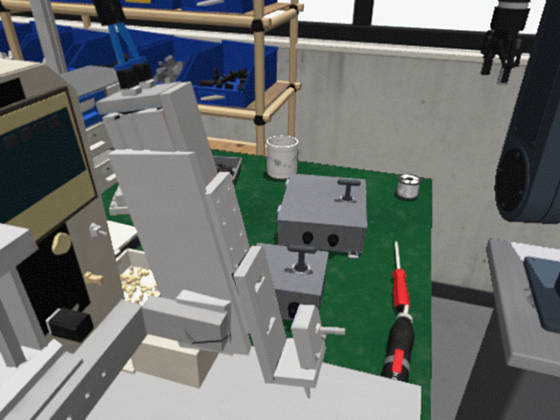

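The top view shows the large box with cover corners near (270,197), (354,190), (367,262) and (280,274), and its handle near (321,249). The small box is to its left. In the side view the large handle's bar is near (348,184). I'll zoom in on both.

```bash
python3 - <<'E'
import cv2,numpy as np
a=cv2.imread("pics/top0.png")[180:285,255:380];b=cv2.imread("pics/side0.png")[170:265,270:375]
a=cv2.resize(a,None,fx=4,fy=4,interpolation=cv2.INTER_CUBIC);b=cv2.resize(b,(420,380),interpolation=cv2.INTER_CUBIC)
a=cv2.resize(a,(375,315)) if 0 else a[:, :]
out=np.zeros((420,800,3),np.uint8)
# top crop scale 3, side crop scale 4
t=cv2.resize(cv2.imread("pics/top0.png")[180:285,255:380],None,fx=3,fy=3,interpolation=cv2.INTER_CUBIC)
out[:315,:375]=t; out[:380,380:800]=b
cv2.imwrite("pics/c1.png",out)
E
```

```text
(no output)
```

View pics/c1.png

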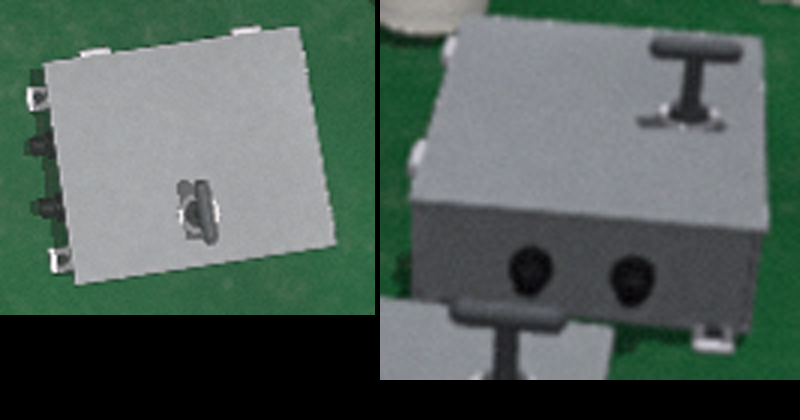

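The zoomed top view puts the bar ends at crop (203,182) and (211,244), which is a bar centre near (324,251) in the full image. The cover corners are at crop (45,63), (298,28), (336,244) and (77,284). In the side view the bar runs from crop (650,46) to (742,50), centre about (348.7,181.7).

```bash
cat >h.py <<'E'
import cv2,numpy as np
from rig import robot, eyes, telemetry
def ray(n,p):
    c=eyes.get_calibration(n);R=cv2.Rodrigues(c["rvec"])[0]
    u=cv2.undistortPoints(np.array([[p]],float),c["mtx"],np.array([c["k1"],0,0,0]))[0,0]
    return -R.T@c["tvec"], R.T@np.array([u[0],u[1],1])
def tri(p,q):
    o,d=ray("top",p);e,f=ray("side",q)
    s=np.linalg.lstsq(np.c_[d,-f],e-o,rcond=None)[0]
    a,b=o+s[0]*d,e+s[1]*f
    return (a+b)/2,np.linalg.norm(a-b)
def atz(n,p,z):
    o,d=ray(n,p);return o+d*(z-o[2])/d[2]
E
python3 - <<'E'
from h import *
T=lambda x,y:((x+.5)/3-.5+255,(y+.5)/3-.5+180)
S=lambda x,y:((x-380+.5)/4-.5+270,(y+.5)/4-.5+170)
g,e=tri(T(207,213),S(696,48));print("grip",g,e)
for a in((203,184),(211,242)):print(atz("top",T(*a),g[2]))
C=np.array([atz("top",T(*a),.064) for a in((45,63),(298,28),(336,244),(77,284))]);print(C)
# two-view check of corners: far-right, near-left? side crop corners
for a,b in(((45,63),(412,200)),((298,28),(455,17)),((336,244),(765,38)),((77,284),(765,228))):print(tri(T(*a),S(*b)))
m=C.mean(0);x=(C[0]+C[1]-C[2]-C[3])/2;y=(C[0]+C[3]-C[1]-C[2])/2
print(m,np.linalg.norm(x),np.linalg.norm(y),np.arctan2(x[1],x[0]),np.arctan2(-y[0],y[1]),m-.047*x/np.linalg.norm(x))
print(telemetry.get_state()["joint_pos"])
E
```

```text
grip [ 0.44900643 -0.11592848  0.10289296] 0.0009170720974531727
[ 0.46979366 -0.11347084  0.10289296]
[ 0.42741931 -0.1184766   0.10289296]
[[ 0.56660416  0.0023951   0.064     ]
 [ 0.59373473 -0.19637372  0.064     ]
 [ 0.42512365 -0.2203351   0.064     ]
 [ 0.39660828 -0.02125801  0.064     ]]
(array([0.56677053, 0.0023091 , 0.05943557]), np.float64(0.0011664120062887223))
(array([ 0.59756221, -0.19700693,  0.05915065]), np.float64(0.005767350046657049))
(array([ 0.42387407, -0.22105125,  0.06155613]), np.float64(0.002515137852462763))
(array([ 0.39702522, -0.02127566,  0.06151556]), np.float64(0.0009906811504762979))
[ 0.49551771 -0.10889293  0.064     ] 0.1709691557414537 0.2008593064377892 0.13970275425927292 0.13896654897768207 [ 0.44897561 -0.11543762  0.064     ]
[-1.37179981e+00  4.86880912e-02  9.77348395e-02  1.62202702e+00
  3.96354092e-05  1.44298979e+00]
```

The rows are not in the units I measure in: turns go in shares of pi rad. I convert before sending: 0.094 rad / 3.1416 = 0.0299.

Call:
jog_arm --rows '{"jaw":[0.085, 0.085, 0.085, 0.085, 0.085, 0.085, 0.085, 0.085, 0.085, 0.085], "dx":[0.0485, 0.0485, 0.0485, 0.0485, 0.0485, 0.0485, 0.0485, 0.0485, 0, 0], "dy":[-0.0338, -0.0338, -0.0338, -0.0338, -0.0338, -0.0338, -0.0338, -0.0338, 0, 0], "dz":[0, 0, 0, 0, 0, 0, 0, 0, 0, 0], "rz":[0, 0, 0, 0, 0, 0, 0, 0, 0.0299, 0.0299]}'

```text
time: 1.35
ee_pos: [0.4493, -0.1152, 0.2305]
tcp_rot: [-3.141, 0.001, 0.139]
contact_force: [0.0, -0.4, 0.8]
grip_width: 0.0848
finger_force: 0.0
```

Call:
jog_arm --rows '{"jaw":[0.085, 0.085, 0.085, 0.085, 0.085, 0, 0, 0, 0, 0], "dx":[0, 0, 0, 0, 0, 0, 0, 0, 0, 0], "dy":[0, 0, 0, 0, 0, 0, 0, 0, 0, 0], "dz":[0.05, 0.05, 0.03, 0.0165, 0, 0, 0, 0, 0, 0], "rz":[0, 0, 0, 0, 0, 0, 0, 0, 0, 0]}'

```text
time: 2.6
ee_pos: [0.4495, -0.1156, 0.0856]
tcp_rot: [-3.14, -0.001, 0.139]
contact_force: [-0.5, 4.8, 4.4]
grip_width: 0.0102
finger_force: 58.4
```

```bash
python3 - <<'E'
from h import *
s=telemetry.get_state();print(s["joint_pos"],s["moment"])
a=eyes.camera("top")[180:310,255:380];b=eyes.camera("side")[100:235,270:405]
o=np.zeros((405,790,3),np.uint8);o[:390,:375]=cv2.resize(a,None,fx=3,fy=3);o[:,380:785]=cv2.resize(b,None,fx=3,fy=3)
cv2.imwrite("pics/g1.png",o[...,::-1])
E
```

```text
[-3.97998972e-01 -9.29878214e-02 -3.29577115e-01  1.33413322e+00
  2.43738695e-03  2.60411849e+00] [0.91356782 0.1711444  0.03638157]
```

View pics/g1.png

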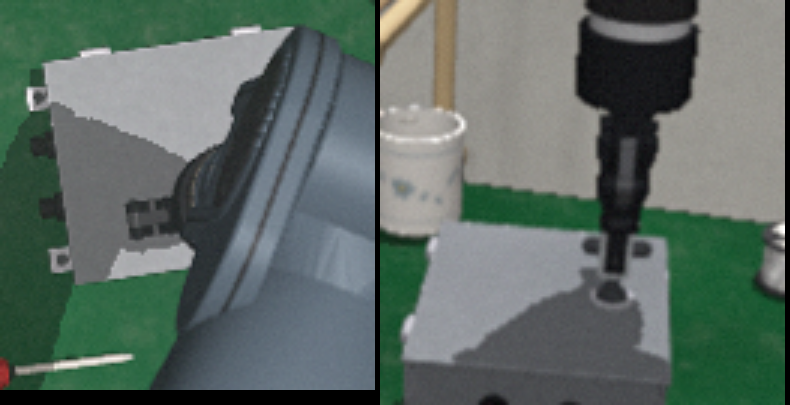

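The side view (crop around (615,250)) shows the fingers pinching the bar at its middle, with the bar ends sticking out on both sides. Next I turn it anticlockwise.

Converted, -0.17 rad / 3.1416 = -0.0541.

Call:
jog_arm --rows '{"jaw":[0, 0, 0, 0, 0, 0, 0, 0, 0, 0], "dx":[0, 0, 0, 0, 0, 0, 0, 0, 0, 0], "dy":[0, 0, 0, 0, 0, 0, 0, 0, 0, 0], "dz":[0, 0, 0, 0, 0, 0, 0, 0, 0, 0], "rz":[-0.0541, -0.0541, -0.0541, -0.0541, -0.0541, -0.0541, -0.0541, -0.0541, -0.0541, 0]}'

```text
time: 3.95
ee_pos: [0.4488, -0.1151, 0.0856]
tcp_rot: [-3.142, -0.003, 1.671]
contact_force: [-1.8, 6.1, 6.6]
grip_width: 0.0099
finger_force: 58.7
```

```bash
python3 -c "
from rig import robot, eyes, telemetry;s=telemetry.get_state();print(s['moment'],s['joint_pos'])"
```

```text
[1.22291164 0.53403144 0.04776555] [-0.39769827 -0.0933188  -0.32989919  1.3356999   0.00263098  1.07311658]
```

Converted, -0.035 rad / 3.1416 = -0.0111.

Call:
jog_arm --rows '{"jaw":[0, 0, 0.03, 0.03, 0.03, 0.03, 0, 0, 0], "dx":[0, 0, 0, 0, 0.017, 0, 0, 0, 0], "dy":[0, 0, 0, 0, 0, 0, 0, 0, 0], "dz":[0, 0, 0, 0, 0, 0, 0, 0, 0], "rz":[-0.0111, 0, 0, 0, 0, 0, 0, 0, 0]}'

```text
time: 5.08
ee_pos: [0.4466, -0.0996, 0.0849]
tcp_rot: [-3.141, -0.001, 1.704]
contact_force: [-2.4, 1.9, 2.2]
grip_width: 0.0097
finger_force: 58.4
```

```bash
python3 - <<'E'
from h import *
t=np.arange(0,1.51,.1);a=np.arctan2(.044,-.132)-t;p=np.c_[np.cos(a),np.sin(a)]*.1391
print(np.round(np.diff(p,axis=0)*[1,-1],4).tolist())
o=np.zeros((405,790,3),np.uint8);o[:390,:375]=cv2.resize(eyes.camera("top")[180:310,255:380],None,fx=3,fy=3);o[:,380:785]=cv2.resize(eyes.camera("side")[100:235,270:405],None,fx=3,fy=3)
cv2.imwrite("pics/g2.png",o[...,::-1])
E
```

```text
[[0.0051, -0.013], [0.0063, -0.0124], [0.0075, -0.0117], [0.0087, -0.0109], [0.0097, -0.01], [0.0106, -0.0089], [0.0115, -0.0078], [0.0122, -0.0067], [0.0128, -0.0054], [0.0133, -0.0041], [0.0136, -0.0027], [0.0138, -0.0014], [0.0139, 0.0], [0.0138, 0.0014], [0.0136, 0.0028]]
```

View pics/g2.png

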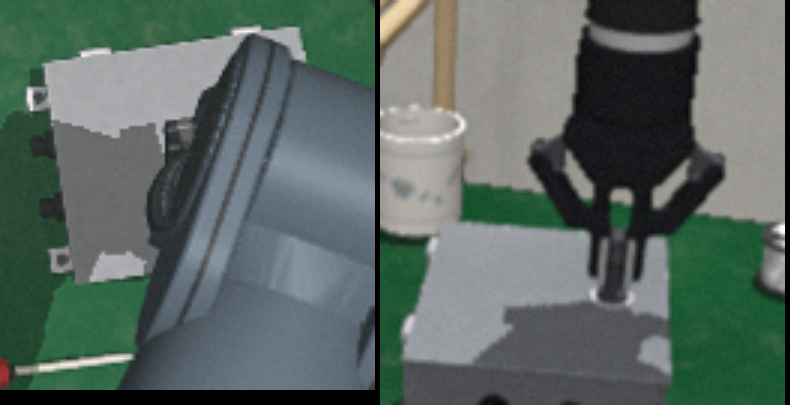

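The bar now points at the side camera, along the hinge, at crop (615,245). The fingers hold its left half, clear of the stem. The knuckles bulge outward above the bar, so I'll stop the swing near 1.35 rad.

Call:
jog_arm --rows '{"jaw":[0, 0, 0, 0, 0, 0, 0], "dx":[0, 0, 0, 0, 0, 0, 0], "dy":[0.0051, 0.0063, 0.0075, 0.0087, 0.0097, 0.0106, 0], "dz":[-0.013, -0.0124, -0.0117, -0.0109, -0.01, -0.0089, 0], "rz":[0, 0, 0, 0, 0, 0, 0]}'

```text
time: 6.05
ee_pos: [0.4938, -0.093, 0.1542]
tcp_rot: [-3.14, -0.0, 1.704]
contact_force: [-7.8, 0.7, 3.8]
grip_width: 0.0095
finger_force: 59.4
```

Call:
jog_arm --rows '{"jaw":[0, 0, 0, 0, 0], "dx":[0, 0, 0, 0, 0], "dy":[0.0115, 0.0122, 0.0128, 0.0133, 0], "dz":[-0.0078, -0.0067, -0.0054, -0.0041, 0], "rz":[0, 0, 0, 0, 0]}'

```text
time: 6.68
ee_pos: [0.5445, -0.0858, 0.1804]
tcp_rot: [3.139, -0.0, 1.704]
contact_force: [-6.1, 2.9, 9.2]
grip_width: 0.0093
finger_force: 59.1
```

```bash
python3 - <<'E'
from h import *
o=np.zeros((450,790,3),np.uint8);o[:450,:375]=cv2.resize(eyes.camera("top")[160:310,255:380],None,fx=3,fy=3);o[:,380:785]=cv2.resize(eyes.camera("side")[85:235,270:405],None,fx=3,fy=3)
cv2.imwrite("pics/g3.png",o[...,::-1])
E
```

```text
(no output)
```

View pics/g3.png

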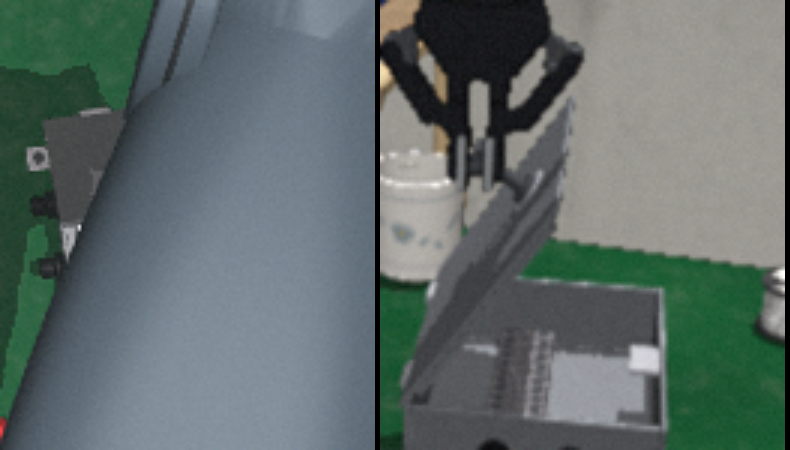

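The cover is at about 1.0 rad and the bar is still held at crop (480,165). I'll continue.

Call:
jog_arm --rows '{"jaw":[0, 0, 0, 0, 0], "dx":[0, 0, 0, 0, 0], "dy":[0.0136, 0.0138, 0.0139, 0.007, 0], "dz":[-0.0027, -0.0014, 0, 0.0005, 0], "rz":[0, 0, 0, 0, 0]}'

```text
time: 7.4
ee_pos: [0.5945, -0.0786, 0.1831]
tcp_rot: [3.134, -0.001, 1.705]
contact_force: [-1.5, 4.3, 4.1]
grip_width: 0.0094
finger_force: 61.0
```

```bash
python3 - <<'E'
from h import *
o=np.zeros((450,790,3),np.uint8);o[:450,:375]=cv2.resize(eyes.camera("top")[160:310,255:380],None,fx=3,fy=3);o[:,380:785]=cv2.resize(eyes.camera("side")[85:235,240:375],None,fx=3,fy=3)
cv2.imwrite("pics/g4.png",o[...,::-1])
E
```

```text
(no output)
```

View pics/g4.png

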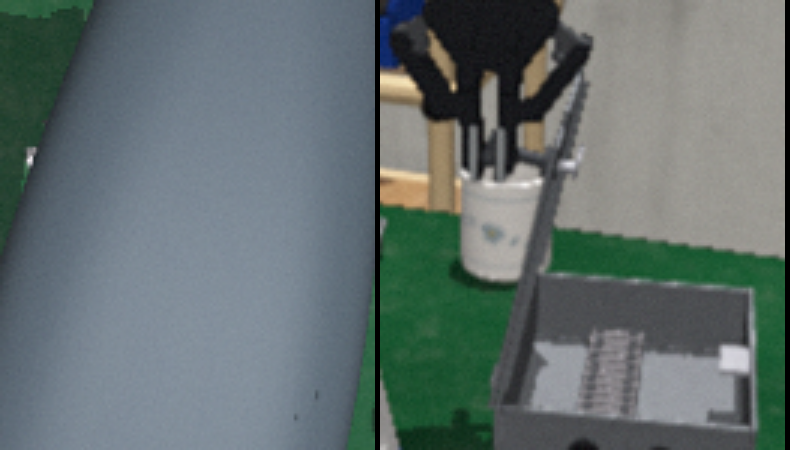

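The cover stands at about 1.35 rad, its edge close to the right-hand knuckle but not touching. I'll open a little and withdraw straight up.

Call:
jog_arm --rows '{"jaw":[0.026, 0.026, 0.026, 0.026, 0.026, 0.026, 0.026, 0.026, 0.026, 0.026], "dx":[0, 0, 0, 0, 0, 0, 0, 0, 0, 0], "dy":[0, 0, 0, 0, 0, 0, 0, 0, 0, 0], "dz":[0, 0, 0, -0.008, -0.015, -0.025, -0.035, -0.035, -0.03, 0], "rz":[0, 0, 0, 0, 0, 0, 0, 0, 0, 0]}'

```text
time: 8.75
ee_pos: [0.5927, -0.0821, 0.3321]
tcp_rot: [3.135, 0.005, 1.703]
contact_force: [0.2, -0.0, -0.4]
grip_width: 0.0259
finger_force: 0.0
```

```bash
python3 - <<'E'
from h import *
cv2.imwrite("pics/g5.png",eyes.camera("side")[...,::-1])
E
```

```text
(no output)
```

View pics/g5.png

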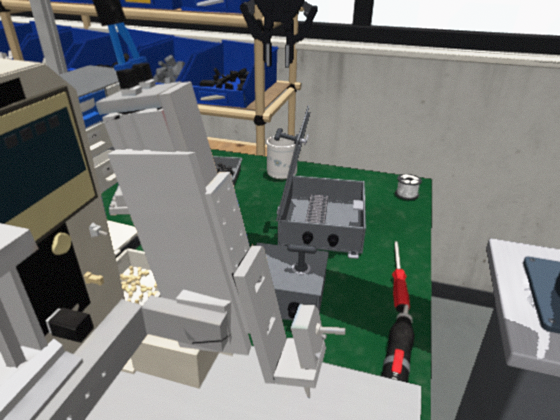

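The cover stands open, with its free edge near (307,111) and the bar end-on at (277,134), still along the hinge. The gripper is clear above it. I'll check the angle numerically.

```bash
python3 - <<'E'
from h import *
h=np.array([.5668,.0024,.06]);y=np.array([-np.sin(.139),np.cos(.139),0]);x=np.array([np.cos(.139),np.sin(.139),0])
for k in(0,-.2):
  for p in((307,111),(309,112)):
    o,d=ray("side",p);q=o+d*((h+k*y-o)@y)/(d@y)-h;print(k,q@x,q[2],np.pi-np.arctan2(q[2],q@x))
E
```

```text
0 -0.04903509046834817 0.21989425875983587 1.3513920851672339
0 -0.05246502163252273 0.21839327622692967 1.3350321311326159
-0.2 -0.03186158318505033 0.1533814887649959 1.3659814527039997
-0.2 -0.03625340524584156 0.1514595702525392 1.3358563121611726
```

```bash
python3 -c "
from rig import robot, eyes, telemetry;print(robot.finish_job())"
```

```text
the job is handed in; nothing more can be done
None
```

I handed in the job at about 9 s: the larger box's latch is turned about 1.55 rad (unlocked), its cover stands open at about 1.35 rad, the gripper is clear, and the smaller box's latch was never approached; the hand-in returned no verdict.

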